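# Ready the glaze sprayer for filling

## Task

Get the spray pot ready for filling: stand the teal-lidded glaze jar upright on the narrow jar stand and let go of it, then open the pot's black twist-lock cap, lift it off and finish while still holding it right way up in the gripper, at least 10 cm above the pot's mouth. Nobody knows whether this cap opens clockwise or anticlockwise, so try it both ways. Keep the jar upright all along, and leave the other jars, the cup and the clay bowl where they are.

Things in the scene. Friction and masses are not known exactly. Their poses are not given: they have to be found in the camera images.
- jar_center (a point): centre (half-way up) of the jar to be moved: small cylindrical glaze jar, teal lid 51 mm across at the top, pale grey body, 59 mm high in all, about 0.1 kg, stands on the table; z axis up. It changes places with the two bystander jars
- stand_top (a point): middle of the top face of the jar stand, fixed to the table: round steel foot, thin post, round top 44 mm across, 80 mm above the table
- tank_mouth (a point): middle of the rim of the spray pot's mouth, 125 mm above the table. The pot is fixed: blue round body 124 mm across, brass tap with red lever and a gauge on its sides low down, steel neck 38 mm across and 30 mm high on top
- cap_center (a point): centre of the black ribbed cap on the mouth: 51 mm across, 32 mm high in all (this point is half-way up, 4 mm above the rim while the cap sits), 0.08 kg, z axis up; a white dash on top shows its turning. Under it a stem with a cross bar reaches 16 mm below the rim. Once open it lifts straight up without force; locked, it has 2 mm of lift at most
- yellow_jar: bystander: jar with black lid and yellow body, 50 mm across, 65 mm high; origin in the middle of its underside
- orange_jar: bystander: jar with orange-brown lid, 51 mm across, 60 mm high; origin in the middle of its underside
- slip_cup: bystander: small beige cup, 69 mm across, 52 mm high; origin in the middle of its underside
- clay_bowl: bystander: clay bowl, 126 mm across, 65 mm high; origin in the middle of its underside
- jar: the teal-lidded jar itself, origin in the middle of its underside
- cap: the cap itself, origin on its axis at rim level. It opens by turning about 60 deg (1.05 rad) one way to an end stop; the other way a stop comes after about 5 deg. Which way opens is invisible and differs between starts. Between the stops it turns freely. Turned on past a stop (up to 85 deg in all), the fingers just slip round it; pressed on a stop it may lift stiffly: first ease back 5 to 10 deg
- stand: the jar stand itself, origin in the middle of its underside
Not all that is in view belongs to the job. Leave any purple look-alike of the cap alone.

How it is judged:
By the outcome, as a careful person would: the job done as asked, in the order asked, and still so for the second after the job is handed in, while the arm keeps its last pose, push and grip.
It also fails if it takes over 58 s, if anything falls off the work surface, if the arm or the gripper's body presses on something with over 40 N, if the wrist force passes 120 N, or if a joint passes its speed limit or range.

## Robot

A 6-joint arm with a two-finger parallel gripper is mounted at the origin on a cart in front of the work surface, level with it; the furniture and walls round the work are solid. World frame = base frame: x ahead of the robot, y to its left, z up, the work surface at z = 0. Lengths are in m, angles in rad, forces in N, time in s.
With the tool pointing down it reaches from about 0.25 to 0.725 m from the base axis. Payload 4 kg.
Tool frame: the origin (TCP) lies on the centre line of the jaws, within the pads' length; the fingertips stand 14 mm ahead of it and the grasp point (between the pads) lies 5 mm behind it; z points along the fingers, x is the direction in which the jaws open and shut, and the axes are right-handed (so a half turn about z gives the same grasp; the last joint's range is limited). The gripper opens to 85 mm and grips with 20 to 120 N. Pads are 22 mm wide; open, the fingers measure 114 mm over their backs; the gripper's body (76 mm by 85 mm) begins 54 mm behind the grasp point. The pads swing forward as they close: fully open they stand 13 mm farther back than shut.
Start: joints at [-1.16, 0.241, 0.005, 1.335, 0, 1.571], TCP at [0.2, -0.458, 0.245] pointing down, gripper open.
Joint ranges: [-2.72, 2.72], [-1.05, 1.87], [-1.09, 1.28], [-1.99, 2.15], [-1.42, 1.44], [-3.14, 3.14]. Speed limits (rad/s): [2.79, 2.79, 3.14, 3.14, 3.14, 3.14].

## Interface

Orientations are given as a unit quaternion [x, y, z, w].
In Python, from workcell import bot gives the robot as it stands.
- The arm moves only by the tool play_rows, never from a script. Its argument "motion" is a list of rows, each an object with "fingers": the closure, from -1 (fully open) to 1 (shut), so that 0 is half open; "translation": the shift along the tool's x, y, z in cm, a list of three; "roll": the turn about the tool's z in degrees. A call has 1 to 20 rows; each row is the pose to reach, as a shift and turn from the pose commanded when the call began, along the tool's axes at that moment; what a row does not reach only later rows make up. A row lasts 1/12 s, in which the tool goes at most 41.7 mm and 7.16 degrees, less where a joint would pass 70% of its speed; a pose out of reach is approached as far as the arm can. A call with a gripper value outside its range is refused whole. The fingers move at their own pace and stop on an object; the grip force is fixed at half the most. Time passes only in rows, so rows that repeat a pose let the fingers close. It gives the time, the measured TCP pose, the force and the opening at its end, in the units of the state.
- bot.get_obs(): the state, without advancing time (a new reading comes with each control period).
- bot.camera(name): name is "scene" or "side" or "wrist"; returns a dict with "pixels" (384x512x3 uint8, red, green, blue), "intrinsics" (3x3 intrinsics, pixels), "k1" (the pictures are not rectified: a ray, as slopes to the right and down, at radius r is drawn at 1 + k1 r^2 times it, then the intrinsics apply), "world_to_cam" (4x4, takes a point from world to camera coordinates). Camera axes: x right, y down, z forward; pixel columns grow to the right and rows downward; lengths in m; the calibration is good to about 2 mm. A picture is of the moment at which its call begins. There is no depth.
- bot.job_done(): hands the job in, once; it reports no verdict.
The state is a dict: "clock": time; "joint_pos": joint angles; "joint_vel": joint speeds; "tau": joint torques, N m; "eef_pos": TCP position; "tool_rot": TCP orientation; "ft_force": force on the tool from outside, world axes, zero at the start; "ft_torque": the same for the moment, N m; "grip_width": finger opening in m.
Only numpy, scipy, OpenCV 4.12 (cv2) and the standard library are available. Lean on these libraries where they do the work, as an engineer would, in place of code of your own. Each camera call takes 0.05 s, during which the arm holds its last target. There are 200 camera calls.

## Working session

There is one attempt and no reset: what is moved stays moved. The work goes in short steps, Python scripts to look and compute and a tool call to move; the robot and the scene stay as the last step left them, time stands still between calls to the robot, and variables do not carry over. Pictures are saved under pics/ and viewed, about 8 in all and at most 12, crops included, and the job is handed in when it is done.

Besides the shell and the picture viewer there is one more tool, called after "Request:" as name([rows], argument=value, ...), one row to a line, values as JSON. play_rows: Moves the arm, as the interface text tells. Its arguments: {"type":"object","properties":{"motion":{"type":"array","items":{"type":"object","properties":{"fingers":{"type":"number"},"translation":{"type":"array","items":{"type":"number"}},"roll":{"type":"number"}}}}},"required":["motion"]}

```bash
mkdir -p pics
cat > h.py <<'E'
import numpy as np, cv2
from workcell import bot
def snap(n,f=None):
    c=bot.camera(n)
    if f: cv2.imwrite('pics/'+f,c['pixels'][:,:,::-1])
    return c
def ray(c,u,v):
    K=np.array(c['intrinsics']);k=c['k1']
    d=np.array([(u-K[0,2])/K[0,0],(v-K[1,2])/K[1,1]]);s=d.copy()
    for _ in range(20): s=d/(1+k*(s@s))
    T=np.array(c['world_to_cam']);R=T[:3,:3]
    return -R.T@T[:3,3], R.T@np.array([s[0],s[1],1])
def onplane(c,u,v,z):
    o,d=ray(c,u,v);return o+d*(z-o[2])/d[2]
def proj(c,p):
    T=np.array(c['world_to_cam']);q=T[:3,:3]@np.array(p)+T[:3,3];s=q[:2]/q[2];s=s*(1+c['k1']*(s@s));K=np.array(c['intrinsics'])
    return s[0]*K[0,0]+K[0,2],s[1]*K[1,1]+K[1,2]
E
python3 - <<'E'
from h import *
a=snap('scene')['pixels'];b=snap('side')['pixels'];c=snap('wrist')
cv2.imwrite('pics/a.png',a[:,:,::-1]);cv2.imwrite('pics/b.png',b[:,:,::-1]);cv2.imwrite('pics/c.png',c['pixels'][:,:,::-1])
for n in('scene','side','wrist'):
    c=bot.camera(n);print(n,np.round(ray(c,256,192),3))
o=bot.get_obs();print(o)
E
```

```text
scene [[ 0.026  0.94   1.229]
 [ 0.332 -0.612 -0.718]]
side [[ 0.257  1.076  0.779]
 [ 0.219 -0.82  -0.529]]
wrist [[ 0.273 -0.427  0.373]
 [-0.285 -0.117 -0.951]]
{'clock': 0.3, 'joint_pos': array([-1.15999507e+00,  2.40890728e-01,  4.56894700e-03,  1.33519064e+00,
        1.15519391e-05,  1.57078396e+00]), 'joint_vel': array([-4.77445862e-05, -2.65597474e-03,  3.29911773e-03,  9.88829847e-04,
       -5.76795648e-04, -1.14909551e-03]), 'tau': array([ 2.43931445e-04, -3.71850836e+01,  2.52249634e+01,  9.17937316e-03,
       -5.32629684e-06, -6.52239862e-06]), 'eef_pos': array([ 0.19959515, -0.45821571,  0.24499634]), 'tool_rot': array([ 8.36467334e-01, -5.48016670e-01, -2.96326039e-04, -2.01050297e-04]), 'ft_force': array([-0.53546725, -0.2413576 , -0.07203705]), 'ft_torque': array([-0.00611558, -0.02972899,  0.03698171]), 'grip_width': 0.08514415896119189}
```

View pics/a.png

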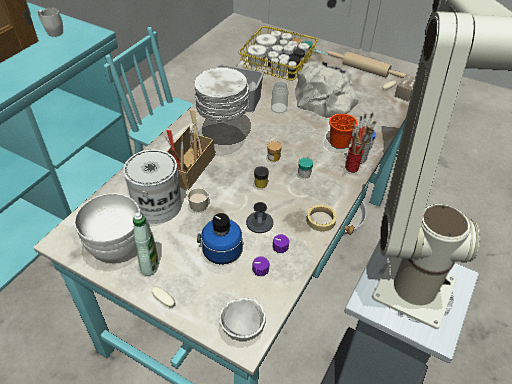

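View pics/b.png

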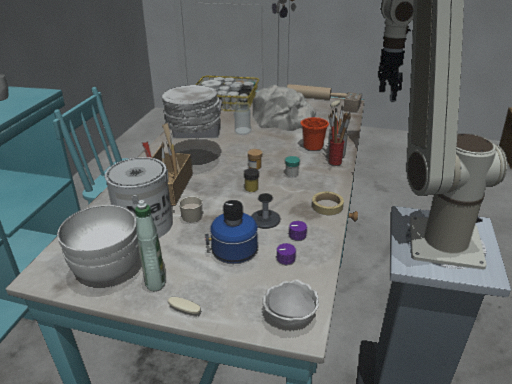

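Scene view: teal jar at (305,167), stand at (260,212), capped pot at (221,240), two purple look-alikes nearby. Side view: teal jar at (292,165), stand at (265,205), cap at (233,211).

Run:
```python
from h import *
def cc(m,near):
    n,l,s,c=cv2.connectedComponentsWithStats(m.astype(np.uint8))
    i=1+min(range(n-1),key=lambda i:np.hypot(*(c[i+1]-near))-(0.0 if s[i+1][4]>15 else -999));return c[i],s[i]
# enlarged crops side by side
out=[]
for n,tn,(x,y) in (('scene',(305,162),(190,140)),('side',(292,160),(200,140))):
    c=bot.camera(n);p=c['pixels'];h=cv2.cvtColor(p,cv2.COLOR_RGB2HSV)
    m=(h[...,0]>75)&(h[...,0]<95)&(h[...,1]>110)
    k,s=cc(m,tn);print(n,'teal',k,s,[onplane(c,*k,z)[:2].round(4) for z in (.045,.055)])
    m=(h[...,0]>105)&(h[...,0]<122)&(h[...,1]>120);k,s=cc(m,(225,240));print('blue',k,s,onplane(c,*k,.05).round(3))
    out.append(cv2.resize(p[y:y+130,x:x+133],None,fx=3,fy=4.0*3/4,interpolation=cv2.INTER_CUBIC))
cv2.imwrite('pics/d.png',np.hstack(out)[:,:,::-1])
```

```text
scene teal [305.33802817 163.53521127] [299 158  14  12 142] [array([ 0.4921, -0.2824]), array([ 0.4882, -0.2721])]
blue [221.58519179 242.45673506] [ 202  220   40   44 1121] [0.555 0.176 0.05 ]
side teal [292.04950495 160.91089109] [286 157  13  10 101] [array([ 0.4913, -0.2866]), array([ 0.4882, -0.268 ])]
blue [233.61290323 229.16705069] [211 213  46  30 868] [0.57  0.143 0.05 ]
```

View pics/d.png

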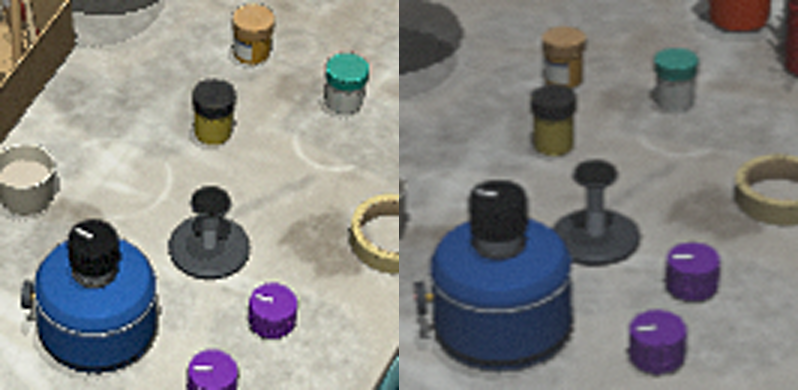

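The crop shows the stand top at scene (260,207.7) / side (265.3,197.7) and the cap top at scene (220.7,218.3) / side (233,204.3).

```bash
cat >> h.py <<'E'
from scipy.spatial.transform import Rotation as Rt
def tool(): 
    o=bot.get_obs();return o['eef_pos'],Rt.from_quat(o['tool_rot']).as_matrix()
def shift(p):
    e,R=tool();return (R.T@(np.array(p)-e)*100).round(2)
E
python3 - <<'E'
from h import *
S=bot.camera('scene');D=bot.camera('side')
def tri(a,b):
    o,d=ray(S,*a);q,e=ray(D,*b);t=np.linalg.lstsq(np.c_[d,-e],q-o,rcond=None)[0];return ((o+d*t[0]+q+e*t[1])/2).round(3)
for n,a,b,z in(('stand',(260,207.7),(265.3,197.7),.08),('cap',(220.7,218.3),(233,204.3),.145),('orange',(274.3,147.3),(255.3,152.5),.06),('yellow',(261.3,171.3),(251,172.5),.065),('jar',(305.3,162.3),(292,159.5),.059)):
    print(n,onplane(S,*a,z).round(4),onplane(D,*b,z).round(4),tri(a,b))
e,R=tool();print(R.round(3),shift([.489,-.274,.2]))
E
```

```text
stand [0.5121 0.0149 0.08  ] [0.5129 0.0157 0.08  ] [0.513 0.013 0.078]
cap [0.5634 0.163  0.145 ] [0.5614 0.1638 0.145 ] [0.562 0.163 0.145]
orange [ 0.6218 -0.288   0.06  ] [ 0.6225 -0.2902  0.06  ] [ 0.621 -0.286  0.062]
yellow [ 0.598  -0.1479  0.065 ] [ 0.5978 -0.1413  0.065 ] [ 0.602 -0.156  0.057]
jar [ 0.4895 -0.2737  0.059 ] [ 0.4889 -0.2706  0.059 ] [ 0.49  -0.277  0.056]
[[ 0.399 -0.917 -0.   ]
 [-0.917 -0.399  0.   ]
 [-0.    -0.    -1.   ]] [ -5.34 -33.89   4.53]
```

View pics/c.png

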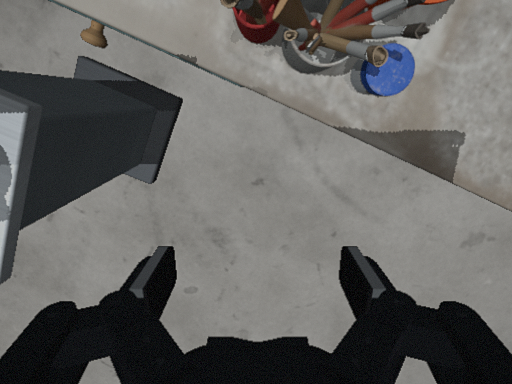

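Wrist view: fingers at rows 250-380, brush pots at the top, and the blue lid at (388,70) near the path. All point heights agree with the given sizes. I'll check how tall the brushes are before crossing them.

Run:
```python
from h import *
S=bot.camera('scene');D=bot.camera('side')
def tri(a,b):
    o,d=ray(S,*a);q,e=ray(D,*b);t=np.linalg.lstsq(np.c_[d,-e],q-o,rcond=None)[0];return ((o+d*t[0]+q+e*t[1])/2).round(3)
print('redcup',tri((354,159),(336,154)),'pot',tri((341,128),(314,132)),'ring',tri((321,217),(327,204)),'cup',tri((198,199),(190,208)))
for z in (.1,.2,.25): print(z,onplane(D,347,103,z).round(3),onplane(S,368,118,z).round(3))
```

```text
redcup [ 0.354 -0.413  0.027] pot [ 0.453 -0.515  0.059] ring [ 0.348 -0.116  0.001] cup [0.735 0.045 0.027]
0.1 [ 0.346 -0.744  0.1  ] [ 0.378 -0.574  0.1  ]
0.2 [ 0.333 -0.475  0.2  ] [ 0.347 -0.44   0.2  ]
0.25 [ 0.327 -0.341  0.25 ] [ 0.331 -0.373  0.25 ]
```

Request:
play_rows([
  {"fingers":-1,"translation":[0,0,-15],"roll":0},
  {"fingers":-1,"translation":[0,0,-15],"roll":0},
  {"fingers":-1,"translation":[0,0,-15],"roll":0},
  {"fingers":-1,"translation":[0,0,-15],"roll":0},
  {"fingers":-1,"translation":[0,0,-15],"roll":0},
])

```text
clock: 1.02
eef_pos: [0.2003, -0.46, 0.402]
tool_rot: [0.836, -0.548, 0.005, 0.003]
ft_force: [-0.1, -0.0, 0.0]
grip_width: 0.0854
```

Request:
play_rows([
  {"fingers":-1,"translation":[-5.3,-33.9,0],"roll":0},
  {"fingers":-1,"translation":[-5.3,-33.9,0],"roll":0},
  {"fingers":-1,"translation":[-5.3,-33.9,0],"roll":0},
  {"fingers":-1,"translation":[-5.3,-33.9,0],"roll":0},
  {"fingers":-1,"translation":[-5.3,-33.9,0],"roll":0},
  {"fingers":-1,"translation":[-5.3,-33.9,0],"roll":0},
  {"fingers":-1,"translation":[-5.3,-33.9,0],"roll":0},
  {"fingers":-1,"translation":[-5.3,-33.9,0],"roll":0},
  {"fingers":-1,"translation":[-5.3,-33.9,0],"roll":0},
  {"fingers":-1,"translation":[-5.3,-33.9,0],"roll":0},
  {"fingers":-1,"translation":[-5.3,-33.9,18],"roll":0},
  {"fingers":-1,"translation":[-5.3,-33.9,18],"roll":0},
  {"fingers":-1,"translation":[-5.3,-33.9,18],"roll":0},
  {"fingers":-1,"translation":[-5.3,-33.9,18],"roll":0},
  {"fingers":-1,"translation":[-5.3,-33.9,18],"roll":0},
  {"fingers":-1,"translation":[-5.3,-33.9,18],"roll":0},
  {"fingers":-1,"translation":[-5.3,-33.9,18],"roll":0},
])

```text
clock: 2.43
eef_pos: [0.4879, -0.2751, 0.215]
tool_rot: [0.836, -0.549, -0.001, 0.0]
ft_force: [-0.0, -0.2, 1.1]
grip_width: 0.0854
```

Run:
```python
from h import *
c=snap('wrist','e.png');h=cv2.cvtColor(c['pixels'],cv2.COLOR_RGB2HSV)
m=((h[...,0]>75)&(h[...,0]<95)&(h[...,1]>110)).astype(np.uint8)
n,l,s,k=cv2.connectedComponentsWithStats(m);i=1+s[1:,4].argmax();print(k[i],s[i],onplane(c,*k[i],.059),onplane(c,*k[i],.045))
o=bot.get_obs();print(o['eef_pos'],o['joint_pos'].round(2));e,R=tool();print(R.round(3))
```

```text
[258.48536109 177.03122967] [ 236  154   47   48 1537] [ 0.49199864 -0.27472886  0.059     ] [ 0.4885573  -0.27624726  0.045     ]
[ 0.48921132 -0.27560428  0.2167655 ] [-0.51  0.37  0.12  1.31 -0.    2.22]
[[ 0.398 -0.917  0.002]
 [-0.917 -0.398 -0.001]
 [ 0.002 -0.001 -1.   ]]
```

View pics/e.png

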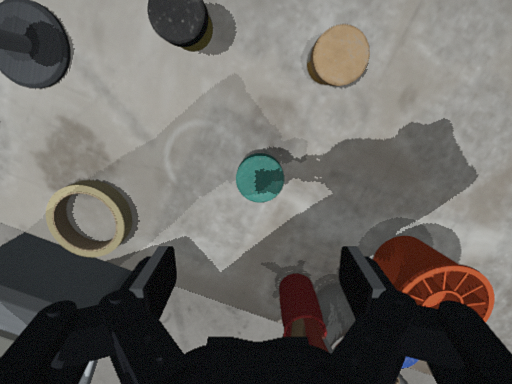

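The teal lid is at (258,177), straight under the tool, and its neighbours are clear of the fingers. Descending to grasp.

Request:
play_rows([
  {"fingers":-1,"translation":[0.1,-0.15,4],"roll":0},
  {"fingers":-1,"translation":[0.1,-0.15,8],"roll":0},
  {"fingers":-1,"translation":[0.1,-0.15,11],"roll":0},
  {"fingers":-1,"translation":[0.1,-0.15,14],"roll":0},
  {"fingers":-1,"translation":[0.1,-0.15,16],"roll":0},
  {"fingers":-1,"translation":[0.1,-0.15,17.5],"roll":0},
  {"fingers":-1,"translation":[0.1,-0.15,17.5],"roll":0},
  {"fingers":-1,"translation":[0.1,-0.15,17.5],"roll":0},
  {"fingers":1,"translation":[0.1,-0.15,17.5],"roll":0},
  {"fingers":1,"translation":[0.1,-0.15,17.5],"roll":0},
  {"fingers":1,"translation":[0.1,-0.15,17.5],"roll":0},
  {"fingers":1,"translation":[0.1,-0.15,17.5],"roll":0},
  {"fingers":1,"translation":[0.1,-0.15,17.5],"roll":0},
  {"fingers":1,"translation":[0.1,-0.15,17.5],"roll":0},
  {"fingers":1,"translation":[0.1,-0.15,17.5],"roll":0},
  {"fingers":1,"translation":[0.1,-0.15,17.5],"roll":0},
])

```text
clock: 3.82
eef_pos: [0.4925, -0.2757, 0.0426]
tool_rot: [0.836, -0.548, 0.002, -0.0]
ft_force: [-0.4, 0.4, 5.8]
grip_width: 0.0476
```

Request:
play_rows([
  {"fingers":1,"translation":[0.1,-0.15,-1],"roll":0},
  {"fingers":1,"translation":[0,0,-4],"roll":0},
  {"fingers":1,"translation":[0,0,-8],"roll":0},
  {"fingers":1,"translation":[0,0,-12],"roll":0},
  {"fingers":1,"translation":[-1,-1,-16],"roll":-5},
  {"fingers":1,"translation":[-3,-2,-18],"roll":-10},
  {"fingers":1,"translation":[-5,-3,-18],"roll":-17},
  {"fingers":1,"translation":[-8,-4,-18],"roll":-24},
  {"fingers":1,"translation":[-11,-5,-18],"roll":-31},
  {"fingers":1,"translation":[-14,-6.5,-18],"roll":-38},
  {"fingers":1,"translation":[-17,-8,-18],"roll":-45},
  {"fingers":1,"translation":[-19.5,-9.5,-18],"roll":-52},
  {"fingers":1,"translation":[-22,-11,-18],"roll":-59},
  {"fingers":1,"translation":[-24,-12.5,-18],"roll":-66},
  {"fingers":1,"translation":[-25,-13.2,-18],"roll":-73},
  {"fingers":1,"translation":[-25.7,-13.5,-18],"roll":-80},
  {"fingers":1,"translation":[-25.7,-13.5,-18],"roll":-87},
  {"fingers":1,"translation":[-25.7,-13.5,-18],"roll":-94},
  {"fingers":1,"translation":[-25.7,-13.5,-18],"roll":-101},
  {"fingers":1,"translation":[-25.7,-13.5,-18],"roll":-108},
])

```text
clock: 5.48
eef_pos: [0.5121, 0.0151, 0.2213]
tool_rot: [0.934, 0.358, 0.0, 0.0]
ft_force: [0.3, -0.5, -0.7]
grip_width: 0.0482
```

Run:
```python
from h import *
c=bot.camera('wrist')['pixels'];a=bot.camera('side')
u,v=map(int,proj(a,bot.get_obs()['eef_pos']));y=max(v-60,0);x=u-90
p=cv2.resize(a['pixels'][y:y+140,x:x+140],(384,384),interpolation=cv2.INTER_CUBIC);cv2.imwrite('pics/f.png',np.hstack([c[:,:400],p])[:,:,::-1])
o=bot.get_obs();print(x,y,o['eef_pos'],o['joint_pos'].round(2),o['grip_width'],o['ft_force']);e,R=tool();print(R.round(3))
```

```text
175 93 [0.51219827 0.01495035 0.22119091] [ 0.03  0.28 -0.01  1.28  0.    0.87] 0.04814918368634581 [ 0.96857293 -0.10357106 -0.56083255]
[[ 0.749  0.663  0.001]
 [ 0.663 -0.749  0.   ]
 [ 0.001  0.    -1.   ]]
```

View pics/f.png

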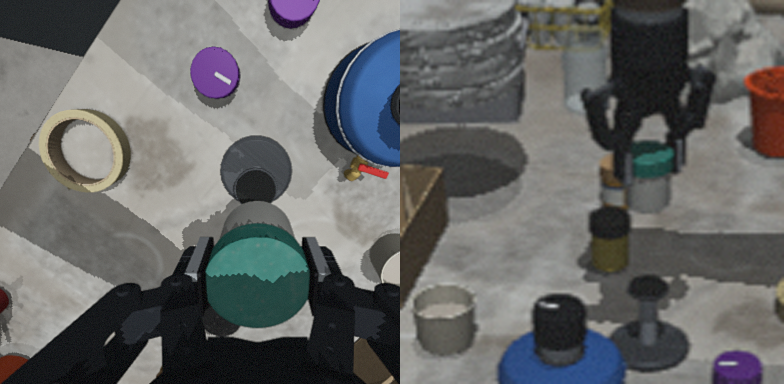

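Jar held upright between the fingers, with the lid centred near (258,276) in the wrist view. The stand foot is at (256,170), its top partly hidden.

Run:
```python
from h import *
c=bot.camera('wrist');e,R=tool()
p=c['pixels'];h=cv2.cvtColor(p,cv2.COLOR_RGB2HSV)
m=((h[...,0]>75)&(h[...,0]<95)&(h[...,1]>80)).astype(np.uint8);m=cv2.morphologyEx(m,cv2.MORPH_OPEN,np.ones((5,5)))
ct=max(cv2.findContours(m,0,2)[0],key=cv2.contourArea);el=cv2.fitEllipse(cv2.convexHull(ct));print(el)
print('lid',onplane(c,*el[0],.235),'tcp',e)
print('foot',onplane(c,256,170,.006),'edges',onplane(c,221,170,.006),onplane(c,291,170,.006))
```

```text
((256.7373046875, 275.9812927246094), (104.72969818115234, 107.5968246459961), 71.94451904296875)
lid [0.5114457  0.01559544 0.235     ] tcp [0.51221173 0.01485399 0.2210647 ]
foot [0.51372877 0.01171792 0.006     ] edges [ 0.48134808 -0.01693935  0.006     ] [0.54611251 0.04039937 0.006     ]
```

Request:
play_rows([
  {"fingers":1,"translation":[0,0.2,3],"roll":0},
  {"fingers":1,"translation":[0,0.2,5.5],"roll":0},
  {"fingers":1,"translation":[0,0.2,7.5],"roll":0},
  {"fingers":1,"translation":[0,0.2,9],"roll":0},
  {"fingers":1,"translation":[0,0.2,9.5],"roll":0},
  {"fingers":1,"translation":[0,0.2,9.5],"roll":0},
  {"fingers":1,"translation":[0,0.2,9.5],"roll":0},
  {"fingers":1,"translation":[0,0.2,9.5],"roll":0},
])

```text
clock: 6.3
eef_pos: [0.5146, 0.0133, 0.1267]
tool_rot: [0.935, 0.354, 0.001, 0.0]
ft_force: [-0.1, -0.2, -0.8]
grip_width: 0.0482
```

Run:
```python
from h import *
ps=[]
for n in('scene','side'):
    a=bot.camera(n);u,v=map(int,proj(a,[.513,.014,.09]));ps.append(cv2.resize(a['pixels'][v-40:v+40,u-40:u+40],(400,400),interpolation=cv2.INTER_CUBIC))
cv2.imwrite('pics/g.png',np.hstack(ps)[:,:,::-1]);o=bot.get_obs();print(o['eef_pos'],o['ft_force'])
```

```text
[0.514543   0.01329249 0.12665328] [ 0.00698456 -0.27639054 -1.08476347]
```

View pics/g.png

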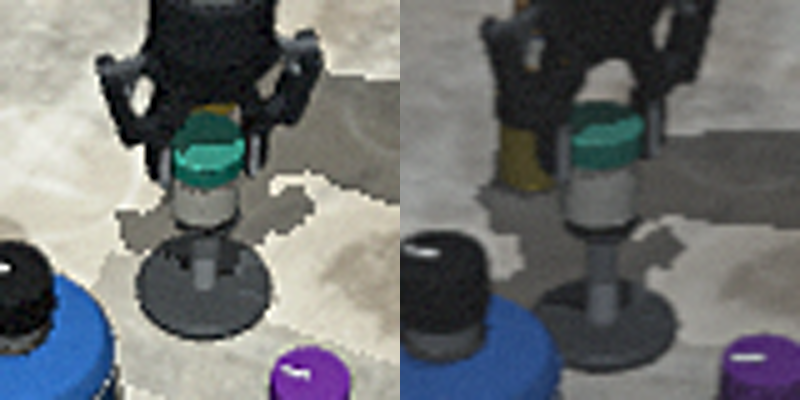

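Both views show the jar upright and centred over the stand (post 205 vs jar 207; 602 vs 601), a few mm above. Creep down.

Request:
play_rows([
  {"fingers":1,"translation":[0,0,0.2],"roll":0},
  {"fingers":1,"translation":[0,0,0.3],"roll":0},
  {"fingers":1,"translation":[0,0,0.35],"roll":0},
  {"fingers":1,"translation":[0,0,0.4],"roll":0},
  {"fingers":1,"translation":[0,0,0.4],"roll":0},
  {"fingers":1,"translation":[0,0,0.4],"roll":0},
])

```text
clock: 6.9
eef_pos: [0.514, 0.0132, 0.1227]
tool_rot: [0.935, 0.354, 0.001, 0.0]
ft_force: [-1.9, 0.0, 6.6]
grip_width: 0.0483
```

Contact (force +7 N at the expected height). Release; open gently, then rise.

Request:
play_rows([
  {"fingers":-0.2,"translation":[0,0,0],"roll":0},
  {"fingers":-0.4,"translation":[0,0,0],"roll":0},
  {"fingers":-0.7,"translation":[0,0,0],"roll":0},
  {"fingers":-1,"translation":[0,0,0],"roll":0},
  {"fingers":-1,"translation":[0,0,0],"roll":0},
  {"fingers":-1,"translation":[0,0,0],"roll":0},
  {"fingers":-1,"translation":[0,0,0],"roll":0},
  {"fingers":-1,"translation":[0,0,0],"roll":0},
  {"fingers":-1,"translation":[0,0,-2],"roll":0},
  {"fingers":-1,"translation":[0,0,-5],"roll":0},
  {"fingers":-1,"translation":[0,0,-8],"roll":0},
  {"fingers":-1,"translation":[0,0,-12],"roll":0},
  {"fingers":-1,"translation":[0,0,-14],"roll":0},
  {"fingers":-1,"translation":[0,0,-14],"roll":0},
])

```text
clock: 8.07
eef_pos: [0.5164, 0.0133, 0.2672]
tool_rot: [0.935, 0.355, 0.005, 0.002]
ft_force: [1.1, 0.0, -0.3]
grip_width: 0.0857
```

Run:
```python
from h import *
e,R=tool();print(e,bot.get_obs()['joint_pos'].round(2),shift([.5625,.1633,.25]))
print(R.round(3))
for n in ('scene','side'):
    c=bot.camera(n);h=cv2.cvtColor(c['pixels'],cv2.COLOR_RGB2HSV)
    m=((h[...,0]>75)&(h[...,0]<95)&(h[...,1]>110)).astype(np.uint8)
    _,l,s,k=cv2.connectedComponentsWithStats(m);u,v=proj(c,[.513,.014,.13])
    i=1+np.argmin(np.hypot(*(k[1:]-[u,v]).T)+1e3*(s[1:,4]<20));print(k[i],s[i],u,v,onplane(c,*k[i],.13))
```

```text
[0.51641031 0.01334153 0.26715934] [ 0.03  0.26  0.08  1.39 -0.    0.87] [13.38 -8.18  1.77]
[[ 0.748  0.663  0.011]
 [ 0.663 -0.749  0.   ]
 [ 0.008  0.007 -1.   ]]
[259.64102564 195.2974359 ] [252 188  16  15 195] 260.3082398898823 196.6036166193467 [0.51753751 0.01016475 0.13      ]
[264.34759358 181.54010695] [256 175  17  14 187] 265.43434292794535 182.31792653772666 [0.51696415 0.01056016 0.13      ]
```

Jar stands on the stand, upright. Now to the cap, with a wrist look above it.

Request:
play_rows([
  {"fingers":-1,"translation":[3,-2,0],"roll":0},
  {"fingers":-1,"translation":[6,-4,0],"roll":0},
  {"fingers":-1,"translation":[9,-6,0],"roll":0},
  {"fingers":-1,"translation":[12,-7.5,0],"roll":0},
  {"fingers":-1,"translation":[13.4,-8.2,0],"roll":0},
  {"fingers":-1,"translation":[13.4,-8.2,0],"roll":0},
  {"fingers":-1,"translation":[13.4,-8.2,0],"roll":0},
  {"fingers":-1,"translation":[13.4,-8.2,0],"roll":0},
])

```text
clock: 8.83
eef_pos: [0.5585, 0.1628, 0.2597]
tool_rot: [0.935, 0.354, -0.002, 0.0]
ft_force: [0.2, -0.2, -0.4]
grip_width: 0.0854
```

Run:
```python
from h import *
c=snap('wrist','i.png');e,R=tool();print(e,bot.get_obs()['joint_pos'].round(2),proj(c,[.5625,.1633,.145]))
print(shift([.5625,.1633,.125]),R.round(3))
```

```text
[0.55869189 0.16240181 0.2602364 ] [ 0.28  0.4   0.27  1.44 -0.    1.13] (np.float64(261.06755256794054), np.float64(195.1704378920386))
[ 0.38  0.2  13.52] [[ 0.749  0.662 -0.002]
 [ 0.662 -0.749 -0.001]
 [-0.002 -0.001 -1.   ]]
```

View pics/i.png

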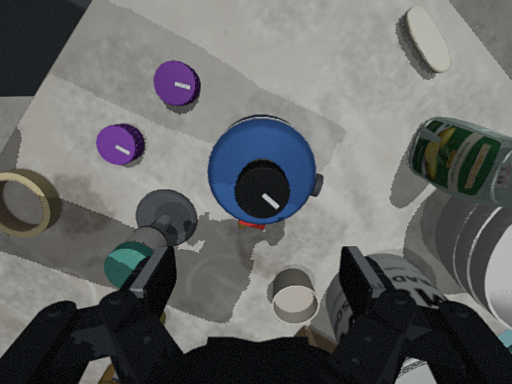

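Cap top at about (262,192), predicted (261,195), so it agrees. The jar stands on the stand at (130,265). Descend and grip.

Request:
play_rows([
  {"fingers":-1,"translation":[0.4,0.2,3],"roll":0},
  {"fingers":-1,"translation":[0.4,0.2,6],"roll":0},
  {"fingers":-1,"translation":[0.4,0.2,9],"roll":0},
  {"fingers":-1,"translation":[0.4,0.2,11.5],"roll":0},
  {"fingers":-1,"translation":[0.4,0.2,13],"roll":0},
  {"fingers":-1,"translation":[0.4,0.2,13.5],"roll":0},
  {"fingers":-1,"translation":[0.4,0.2,13.5],"roll":0},
  {"fingers":-1,"translation":[0.4,0.2,13.5],"roll":0},
  {"fingers":1,"translation":[0.4,0.2,13.5],"roll":0},
  {"fingers":1,"translation":[0.4,0.2,13.5],"roll":0},
  {"fingers":1,"translation":[0.4,0.2,13.5],"roll":0},
  {"fingers":1,"translation":[0.4,0.2,13.5],"roll":0},
  {"fingers":1,"translation":[0.4,0.2,13.5],"roll":0},
  {"fingers":1,"translation":[0.4,0.2,13.5],"roll":0},
  {"fingers":1,"translation":[0.4,0.2,13.5],"roll":0},
  {"fingers":1,"translation":[0.4,0.2,13.5],"roll":0},
])

```text
clock: 10.22
eef_pos: [0.5645, 0.1647, 0.1281]
tool_rot: [0.935, 0.355, 0.001, 0.0]
ft_force: [-2.1, -0.5, 5.6]
grip_width: 0.0484
```

```bash
python3 -c "
from h import *
o=bot.get_obs();print(o['eef_pos'],o['ft_force'],o['ft_torque'],o['grip_width'],o['joint_pos'].round(2))"
```

```text
[0.5645143  0.16466564 0.12807735] [-2.13037563 -0.50882772  5.56454997] [-0.27423042  0.25760117  0.07474842] 0.048374236031934144 [ 0.28  0.48  0.05  1.13 -0.    1.13]
```

Gripped. Try +15° first and read the torque about z.

Request:
play_rows([
  {"fingers":1,"translation":[0,0,0],"roll":3},
  {"fingers":1,"translation":[0,0,0],"roll":6},
  {"fingers":1,"translation":[0,0,0],"roll":9},
  {"fingers":1,"translation":[0,0,0],"roll":12},
  {"fingers":1,"translation":[0,0,0],"roll":15},
  {"fingers":1,"translation":[0,0,0],"roll":15},
])

```text
clock: 10.72
eef_pos: [0.564, 0.1643, 0.1281]
tool_rot: [0.974, 0.229, 0.001, 0.0]
ft_force: [-2.5, -3.2, 6.2]
grip_width: 0.0488
```

```bash
python3 -c "
from h import *
o=bot.get_obs();print(o['eef_pos'],o['ft_force'],o['ft_torque'],o['grip_width'],o['joint_pos'].round(3))"
```

```text
[0.56396092 0.16425219 0.12807788] [-2.54345407 -3.21167431  6.20019728] [-0.48092521  0.53033629 -0.06598278] 0.0487784440846645 [ 2.840e-01  4.830e-01  4.500e-02  1.132e+00 -1.000e-03  1.394e+00]
```

Torque barely changed (slip would give much more), so it turns freely. Continue to about 64° total.

Request:
play_rows([
  {"fingers":1,"translation":[0,0,0],"roll":6},
  {"fingers":1,"translation":[0,0,0],"roll":12},
  {"fingers":1,"translation":[0,0,0],"roll":18},
  {"fingers":1,"translation":[0,0,0],"roll":24},
  {"fingers":1,"translation":[0,0,0],"roll":30},
  {"fingers":1,"translation":[0,0,0],"roll":35},
  {"fingers":1,"translation":[0,0,0],"roll":40},
  {"fingers":1,"translation":[0,0,0],"roll":45},
  {"fingers":1,"translation":[0,0,0],"roll":49},
  {"fingers":1,"translation":[0,0,0],"roll":49},
  {"fingers":1,"translation":[0,0,0],"roll":49},
])

```text
clock: 11.63
eef_pos: [0.5621, 0.1639, 0.1281]
tool_rot: [0.981, -0.193, -0.001, 0.001]
ft_force: [-6.6, -4.6, 10.8]
grip_width: 0.0485
```

Run:
```python
from h import *
o=bot.get_obs();print(o['eef_pos'],o['ft_force'],o['ft_torque'],o['grip_width'],o['joint_pos'].round(3))
ps=[]
for n in('scene','side'):
    a=bot.camera(n);u,v=map(int,proj(a,[.5625,.1633,.14]));ps.append(cv2.resize(a['pixels'][v-35:v+35,u-35:u+35],(400,400),interpolation=cv2.INTER_CUBIC))
cv2.imwrite('pics/j.png',np.hstack(ps)[:,:,::-1])
```

```text
[0.56212011 0.16387699 0.12809207] [-6.64105201 -4.60958746 10.84314724] [-0.86595003  1.44005265  1.19296302] 0.048453949521302386 [ 2.840e-01  4.820e-01  4.400e-02  1.135e+00 -1.000e-03  2.244e+00]
```

View pics/j.png

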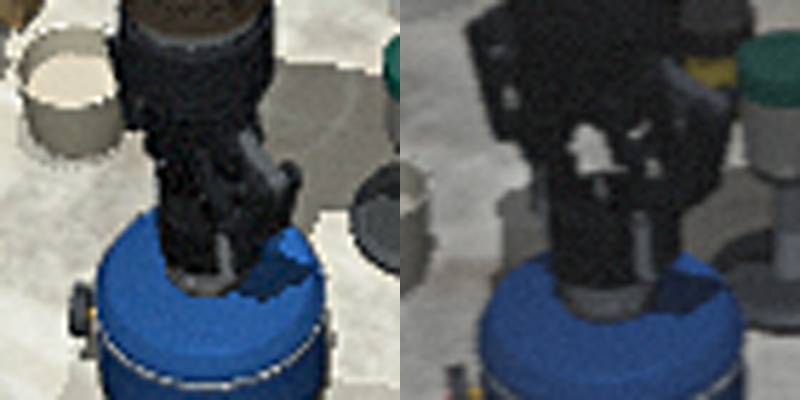

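The view only shows the gripper on the cap. Torque is now 1.2 N·m against ~0 at 15°: end stop near 60°, so this way opens. Ease back 7° and try a careful lift.

Request:
play_rows([
  {"fingers":1,"translation":[0,0,0],"roll":-3},
  {"fingers":1,"translation":[0,0,0],"roll":-7},
  {"fingers":1,"translation":[0,0,0],"roll":-7},
  {"fingers":1,"translation":[0,0,-0.2],"roll":-7},
  {"fingers":1,"translation":[0,0,-0.4],"roll":-7},
  {"fingers":1,"translation":[0,0,-0.6],"roll":-7},
  {"fingers":1,"translation":[0,0,-0.6],"roll":-7},
  {"fingers":1,"translation":[0,0,-0.6],"roll":-7},
])

```text
clock: 12.4
eef_pos: [0.5624, 0.164, 0.1316]
tool_rot: [0.991, -0.135, -0.002, 0.001]
ft_force: [-4.4, -3.7, -0.4]
grip_width: 0.0486
```

```bash
python3 -c "
from h import *
o=bot.get_obs();print(o['eef_pos'],o['ft_force'],o['ft_torque'],o['grip_width'],o['joint_pos'].round(3))"
```

```text
[0.56235575 0.16399274 0.13163044] [-4.39347158 -3.6956103  -0.37276316] [-0.63109638  0.96279272  0.09848075] 0.048588346383147844 [ 2.840e-01  4.800e-01  5.100e-02  1.145e+00 -1.000e-03  2.125e+00]
```

Free lift, no resistance. Continue up.

Request:
play_rows([
  {"fingers":1,"translation":[0,0,-0.4],"roll":0},
  {"fingers":1,"translation":[0,0,-0.8],"roll":0},
  {"fingers":1,"translation":[0,0,-1.2],"roll":0},
  {"fingers":1,"translation":[0,0,-1.7],"roll":0},
  {"fingers":1,"translation":[0,0,-2.2],"roll":0},
  {"fingers":1,"translation":[0,0,-3],"roll":0},
  {"fingers":1,"translation":[0,0,-5],"roll":0},
  {"fingers":1,"translation":[0,0,-7],"roll":0},
  {"fingers":1,"translation":[0,0,-9.5],"roll":0},
  {"fingers":1,"translation":[0,0,-12],"roll":0},
  {"fingers":1,"translation":[0,0,-14.5],"roll":0},
  {"fingers":1,"translation":[0,0,-16.5],"roll":0},
  {"fingers":1,"translation":[0,0,-17.5],"roll":0},
  {"fingers":1,"translation":[0,0,-17.5],"roll":0},
  {"fingers":1,"translation":[0,0,-17.5],"roll":0},
])

```text
clock: 13.65
eef_pos: [0.5642, 0.1649, 0.3084]
tool_rot: [0.991, -0.135, 0.001, -0.001]
ft_force: [0.0, 0.5, -1.9]
grip_width: 0.0482
```

Run:
```python
from h import *
o=bot.get_obs();print(o['eef_pos'],o['ft_force'],o['ft_torque'],o['grip_width'])
ps=[]
for n in('scene','side'):
    a=bot.camera(n);u,v=map(int,proj(a,[.5525,.12,.2]));ps.append(cv2.resize(a['pixels'][max(v-60,0):v+60,u-60:u+60],(400,400),interpolation=cv2.INTER_CUBIC))
cv2.imwrite('pics/k.png',np.hstack(ps)[:,:,::-1])
```

```text
[0.56424389 0.16485474 0.30839305] [ 1.36997348e-05  4.74692099e-01 -1.92674269e+00] [ 0.0230597   0.00541838 -0.00652329] 0.048196201109878246
```

View pics/k.png

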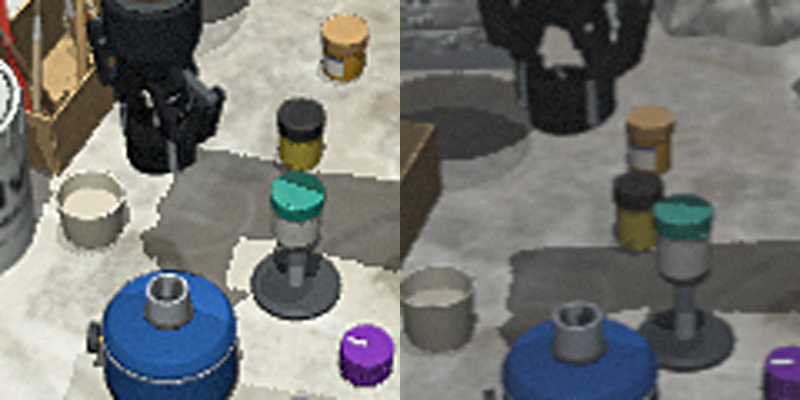

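The pot mouth is open at (168,290) in the left crop. The cap hangs upright in the gripper at (155,150), about 18 cm above where it sat, and the jar stands upright on the stand at (297,210). Bystanders look untouched.

```bash
python3 -c "
from h import *
bot.job_done();o=bot.get_obs();print(o['clock'],o['eef_pos'],o['grip_width'])"
```

```text
the job is handed in; nothing more can be done
the job is handed in; nothing more can be done
```

The job is done and handed in at about 14 s on the robot's clock.

- **Jar:** I stood the teal-lidded jar on the stand with light contact (about 7 N), then let go. The last pictures show it upright and centred there.
- **Cap:** I tried positive tool roll first, which is clockwise seen from above. It turned freely until a firm stop, where the torque was about 1.2 N·m after 64° in all. That meant it was open, so I did not try the other way. I eased back 7°, and it lifted with no resistance.
- **Final state:** The gripper holds the cap right way up, about 18 cm above its seat, so its stem is about 16 cm above the pot's mouth. The pot's mouth is open, and the cup and the other two jars look untouched. I didn't check the clay bowl again at the end, but the arm didn't go near it.

**Checks that disagreed:**
- The gripper opening read 48 mm on both the 51 mm lid and the 51 mm cap. Both were held firmly.
- From the pictures, the jar's centre came out about 5 mm from my estimate of the stand's centre. Most of that probably comes from the height I assumed for the lid, and the pictures show the jar centred.
- My try at reading the state after handing in was refused, so the last readings are from just before.

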